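# Hang the vial crimper on the balancer hook

## Robot

A 6-joint arm with a two-finger parallel gripper is mounted at the origin on the work surface. World frame = base frame: x ahead of the robot, y to its left, z up, the work surface at z = 0. Lengths are in m, angles in rad, forces in N, time in s.
With the tool pointing down it reaches from about 0.425 to 0.95 m from the base axis. Payload 3.5 kg.
Tool frame: the origin (TCP) lies midway between the tips of the shut fingers; the grasp point (between the pads) lies 19 mm behind it; z points along the fingers, y is the direction in which the jaws open and shut (so a half turn about z gives the same grasp; the last joint's range is limited). The gripper opens to 85 mm and grips with 20 to 120 N. Pads are 22 mm wide; open, the fingers measure 114 mm over their backs; the gripper's body (76 mm by 85 mm) begins 54 mm behind the grasp point. The pads swing forward as they close: fully open they stand 13 mm farther back than shut.
Start: joints at [-1.462, 0.286, 1.577, -0, 1.279, -0.15], TCP at [0.173, -0.653, 0.231] pointing down, gripper open.
Joint ranges: [-2.77, 2.77], [-0.9, 2.22], [0.21, 2.48], [-1.53, 4.67], [0.24, 2.81], [-2.84, 2.84]. Speed limits (rad/s): [2.79, 2.79, 3.14, 3.14, 3.14, 3.14].

## Interface

Orientations are given as a unit quaternion [x, y, z, w].
In Python, from plant import * gives the robot as it stands.
- The arm moves only by the shell command python3 -m jog 'ROWS' [FORCE]. ROWS is a JSON object of lists of equal length, an entry for each row: "travel": the shift along the world's x, y, z in mm, a list of three; "dr": the turn, a rotation vector about the world's x, y, z in degrees, a list of three; "jaw": the closure in counts, from 0 (fully open) to 255 (shut). In form: {"travel": [[x, y, z], ...], "dr": [[wx, wy, wz], ...], "jaw": [jaw, ...]}. A call has 1 to 5 rows; each row shifts and turns the commanded pose from where the row before left it; what a row does not reach is not made up. A row lasts 1/12 s, in which the tool goes at most 41.7 mm and 7.16 degrees, less where a joint would pass 70% of its speed; a pose out of reach is approached as far as the arm can. A call is refused whole if a number of a shift passes 41.7 or a number of a turn 7.16, either way. A call with a gripper value outside its range is refused whole. The fingers move at their own pace and stop on an object; FORCE is the grip in N (left out, the last holds). Time passes only in rows, so rows that do not move let the fingers close. It gives the time, the measured TCP pose, the force and the opening at its end, in the units of the state.
- get_state(): the state, without advancing time (a new reading comes with each control period).
- read_camera(name): name is "scene" or "top" or "wrist"; returns the picture (420x560x3 uint8, red, green, blue); there is no depth.
- camera_info(name): a dict with "K" (3x3 intrinsics, pixels), "R" (3x3) and "t" (3): a world point X has camera coordinates R X + t; the wrist camera has in their place "mount" (4x4, takes a point from camera to tool coordinates, whose origin is the TCP and whose axes are the flange's). Camera axes: x right, y down, z forward; pixel columns grow to the right and rows downward; lengths in m; the calibration is good to about 2 mm. A picture is of the moment at which its call begins: read the wrist's pose just before it. camera_info takes no time and is no camera call.
- sign_off(): hands the job in, once; it reports no verdict.
The state is a dict: "time": time; "qpos": joint angles; "dq": joint speeds; "joint_efforts": joint torques, N m; "eef_pos": TCP position; "tcp_rot": TCP orientation; "contact_force": force on the tool from outside, world axes, zero at the start; "wrist_torque": the same for the moment, N m; "opening": opening from 0.0 (shut) to 1.0 (fully open).
Only numpy, scipy, OpenCV 4.12 (cv2) and the standard library are available. Lean on these libraries where they do the work, as an engineer would, in place of code of your own. Each camera call takes 0.05 s, during which the arm holds its last target. There are 200 camera calls.

## Task

Hook the vial crimper onto the balancer: pull the sprung hook down by its knob, swing the arm so that the hanging loop snaps in past the brass gate, then ease the hook up until it carries the loop with the gate shut behind it, and let go. Be gentle with the loop, leave the crimper standing down in its stand throughout, never let the hook fly up, and do not disturb the other things on the bench.

Things in the scene. Friction and masses are not known exactly. Their poses are not given: they have to be found in the camera images.
- pull_knob (a point): black upright rubber grip with a blue band, on the end of the balancer's swing arm straight above the hook: cylinder 28 mm in diameter, 45 mm high, over a 38 mm foot flange. This point is on its axis at the height to grip, 21 mm above the flange, 24 mm below the grip's top, 26 mm above the top of the 24 mm wide arm. Fixed to the arm; z up.
- hook_seat (a point): steel snap hook under the arm, 9 mm round bar. This point is where the centre of the loop's bar lies when home in the bowl: 84 mm straight below pull_knob. x along the arm to the column, y across to the hook's open side, z up. Hook's lowest face 13 mm down, its back's inner face at y = -16 mm. The bar goes in with its centre 17 to 25 mm above this point, then sinks as the hook rises.
- hook_tip (a point): top of the hook's upturned tip, on the open side: 12.5 mm above hook_seat and 10.5 mm across from it. The tip is 9 mm thick, so its inner face is 6 mm from hook_seat and the 8 mm bar's centre must come to within 2 mm across of hook_seat (or beyond) before the hook rises. The neck over the mouth begins 20 mm above this point.
- gate (a joint): brass spring gate, 8 mm wide, 28 mm long, closing the hook's mouth from inside: 0 = shut on the tip, up to 0.72 rad (hard stop) pushed inwards. Hinged 36 mm above hook_seat, hanging down. The bar pushes it in with some 3 to 6 N; at the hard stop the bar is some 3 mm past hook_seat and goes no further. It springs shut once the bar has sunk below its end.
- lift (a joint): how far the sleeve with arm, hook and knob is drawn down the column, m: 0 = retracted at the top (its rest), 0.085 = lowest. A spring pulls it up with about 5 to 6 N net of its own weight, less than the crimper weighs; some 0.05 with the hook carrying the loop of the standing crimper. Free to move, so it flies up if let go.
- swing (a joint): turn of the arm about the column, rad, free, with very little friction: knob and hook run on a circle of 200 mm radius about column_axis. Positive is anticlockwise seen from above; turning it negative moves the hook with its open side leading. It stays where left.
- column_axis (a point): point on the axis of the balancer's upright steel column (28 mm diameter, 410 mm tall, blue cap, square foot), 200 mm above the bench. The arm swings about this vertical axis.
- loop_pivot (a point): point midway between the pivots of the crimper's steel hanging loop, 14 mm below the crimper's top; axes are the crimper's, z up, x roughly at the column. The loop's top bar (8 mm thick, straight for 44 mm along x) is 56 mm from this point. Stiff pivots hold the loop where it was left, leaning up to 16 mm to either side in y: not measured, so look or feel for it.
- crimper_mid (a point): hand-held electric vial crimper, white with a black battery top and blue band, 42 x 46 x 130 mm (x, y, z) upright, 0.75 to 0.95 kg; this point is at its centre, 65 mm above its underside. z is up. It has 1 mm of play in its stand, so its top yields some 5 mm sideways to a light push before it stands firm. At the start the hook is beside it, open side towards it.
- stand: grey sleeve-like stand with a black foot plate 100 x 110 mm, fixed to the bench; the crimper stands 55 mm deep in it, its underside 26 mm above the bench. Origin at the centre of the foot's underside.
- vial_rack: black open rack 115 x 83 x 40 mm with six cells, origin at the centre of its underside; bystander
- vial0: clear 20 ml vial with crimped cap, 23 mm diameter, 76 mm tall, in the rack; origin at its underside; bystander
- vial1: amber 20 ml vial with crimped cap, 23 mm diameter, 76 mm tall, in the rack; origin at its underside; bystander
- vial2: clear 20 ml vial with crimped cap, 23 mm diameter, 76 mm tall, in the rack; origin at its underside; bystander
- cap_dish: blue open dish 95 x 95 x 22 mm with aluminium caps, origin at its underside; bystander
- reagent: amber bottle, 68 mm diameter, 150 mm tall, origin at its underside; bystander
- septa_jar: clear jar with white lid, 60 mm diameter, 75 mm tall, origin at its underside; bystander
- decapper: red-handled decapping pliers lying flat, 175 mm long, 20 mm high, origin under the middle; bystander
- pipette: white pipette lying flat, 215 mm long, 30 mm high, origin under the middle; bystander

How it is judged:
On the way, in this order (a step that is already met when the one before it is completed fails the run):
1. the hook is drawn down, its bowl below the loop's bar (z of hook_seat in the frame of loop_pivot below 0.041 m), for 0.1 s.
2. the loop's bar has pushed the gate in and lies inside the hook's tip (value of joint gate above 0.4 rad and contact force between swing and crimper above 0.5 N and z of hook_seat in the frame of loop_pivot between 0.015 and 0.05 m), for 0.05 s.
At the end, for the whole second after the job is handed in: The loop's bar is home in the hook's bowl (hook_seat 47 to 60 mm above loop_pivot, within 26 mm sideways), gate shut (under 0.12 rad), hook pulling up on it with over 2.5 N; crimper at rest upright in its stand (within 10 mm and 0.1 rad of its start); hook still, let go (z of hook_seat in the frame of loop_pivot between 0.047 and 0.06 m and y of hook_seat in the frame of loop_pivot between -0.026 and 0.026 m and x of hook_seat in the frame of loop_pivot between -0.022 and 0.022 m and value of joint gate below 0.12 rad and contact force between swing and crimper above 2.5 N and distance of crimper_mid from where it was at the start of the episode below 0.01 m and angle between crimper_mid's own z axis and vertical below 0.1 rad and linear speed of crimper below 0.03 m/s and velocity of joint lift between -0.03 and 0.03 m/s); the robot touches nothing.
It fails at once if the hook flew up (faster than 0.3 m/s) (velocity of joint lift below -0.3 m/s).
It fails at once if the hook was forced against the crimper or its loop (over 15 N) (contact force between swing and crimper above 15 N).
It fails at once if the crimper was lifted, tipped or taken from its stand (over 10 mm or 0.12 rad), or handled roughly (over 18 N) (distance of crimper_mid from where it was at the start of the episode above 0.01 m or angle between crimper_mid's own z axis and vertical above 0.12 rad or contact force between the arm and crimper above 18 N).
It fails at once if something else on the bench was disturbed (moved over 15 mm or a vial or bottle tipped) (distance of any of vial_rack, vial0, vial1, vial2, cap_dish, reagent, septa_jar, decapper, pipette from where it was at the start of the episode above 0.015 m or angle between any of reagent, septa_jar's own z axis and vertical above 0.5 rad).
It also fails if it takes over 72 s, if anything falls off the work surface, if the arm or the gripper's body presses on something with over 40 N, if the wrist force passes 120 N, or if a joint passes its speed limit or range.

## Working session

There is one attempt and no reset: what is moved stays moved. The work goes in short steps, Python scripts to look and compute and a shell command to move; the robot and the scene stay as the last step left them, time stands still between calls to the robot, and variables do not carry over. Pictures are saved under pics/ and viewed, about 8 in all and at most 12, crops included, and the job is handed in when it is done.

```bash
mkdir -p pics; cat > h.py <<'E'
from plant import *
import numpy as np, cv2
from scipy.spatial.transform import Rotation as Ro
def save(name,fn,crop=None,s=1):
    im=read_camera(name)
    np.save('pics/'+fn+'.npy',im)
    sub(fn,fn,crop,s)
def sub(src,fn,crop=None,s=1):
    im=np.load('pics/'+src+'.npy')
    if crop: im=im[crop[1]:crop[3],crop[0]:crop[2]]
    im=cv2.resize(im,None,fx=s,fy=s,interpolation=cv2.INTER_CUBIC)
    cv2.imwrite('pics/'+fn+'.png',im[:,:,::-1])
def ray(name,px):
    c=camera_info(name);R=np.array(c['R']);t=np.array(c['t'])
    d=R.T@np.linalg.inv(c['K'])@[px[0],px[1],1]
    return -R.T@t,d/np.linalg.norm(d)
def atz(name,px,z):
    o,d=ray(name,px);return o+d*(z-o[2])/d[2]
def tri(a,pa,b,pb):
    o1,d1=ray(a,pa);o2,d2=ray(b,pb)
    s=np.linalg.lstsq(np.c_[d1,-d2],o2-o1,rcond=None)[0]
    p,q=o1+s[0]*d1,o2+s[1]*d2
    return (p+q)/2,np.linalg.norm(p-q)
def proj(name,X):
    c=camera_info(name);x=np.array(c['K'])@(np.array(c['R'])@X+np.array(c['t']));return x[:2]/x[2]
E
python3 - <<'E'
from h import *
np.set_printoptions(precision=4,suppress=True)
save('scene','s0',None,1.42); save('top','t0',None,1.42)
print(get_state())
for n in('scene','top'): print(n,camera_info(n),ray(n,(280,210)))
E
```

```text
{'time': 0.1, 'qpos': array([-1.462 ,  0.2871,  1.5781,  0.    ,  1.2786, -0.15  ]), 'dq': array([-0.0006, -0.004 , -0.0018, -0.0001, -0.    ,  0.0003]), 'joint_efforts': array([  0.0006, -40.7297, -29.3701,  -0.0001,   0.0034,  -0.    ]), 'eef_pos': array([ 0.1727, -0.6519,  0.23  ]), 'tcp_rot': array([ 0.9916,  0.129 ,  0.    , -0.0011]), 'contact_force': array([ 1.0634,  0.9113, -0.1932]), 'wrist_torque': array([-0.0296, -0.0146,  0.0149]), 'opening': 1.0013945000093218}
scene {'K': array([[521.2607,   0.    , 274.8144],
       [  0.    , 521.2607, 213.661 ],
       [  0.    ,   0.    ,   1.    ]]), 'R': array([[-0.8173,  0.5761,  0.0092],
       [ 0.4593,  0.6611, -0.5934],
       [-0.348 , -0.4807, -0.8049]]), 't': array([ 0.4877, -0.1106,  1.6941])} (array([1.0389, 0.6066, 1.2934]), array([-0.3593, -0.4796, -0.8006]))
top {'K': array([[540.8629,   0.    , 275.9622],
       [  0.    , 540.8629, 219.6442],
       [  0.    ,   0.    ,   1.    ]]), 'R': array([[-0.0078, -0.9999, -0.0088],
       [-0.9823,  0.0093, -0.1872],
       [ 0.1873,  0.0072, -0.9823]]), 't': array([-0.0308,  0.5988,  1.792 ])} (array([ 0.2522, -0.0493,  1.8721]), array([ 0.2047, -0.0004, -0.9788]))
```

View pics/s0.png

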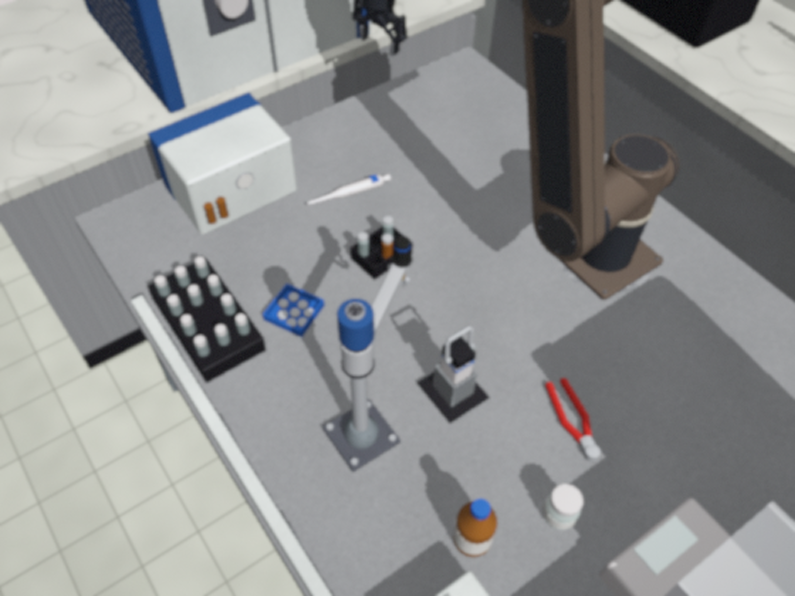

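View pics/t0.png

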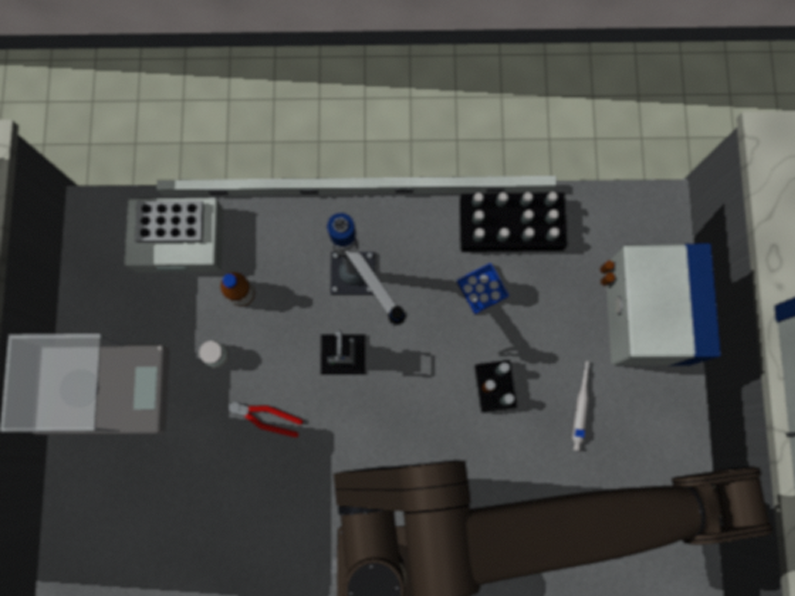

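The scene shows the column (356,310–430), knob (402,250) and crimper with loop (458,340). The top view shows the column cap (341,228), knob (397,315) and crimper (343,350). I'll enlarge both.

```bash
python3 - <<'E'
from h import *
a=np.load('pics/s0.npy')[160:310,220:350];b=np.load('pics/t0.npy')[145:270,220:300]
a=cv2.resize(a,None,fx=4,fy=4,interpolation=cv2.INTER_CUBIC);b=cv2.resize(b,None,fx=4,fy=4,interpolation=cv2.INTER_CUBIC)
b=cv2.copyMakeBorder(b,0,100,0,0,cv2.BORDER_CONSTANT)
b=b[:,:280]
cv2.imwrite('pics/c0.png',np.hstack([a,b])[:,:,::-1])
E
```

```text
(no output)
```

View pics/c0.png

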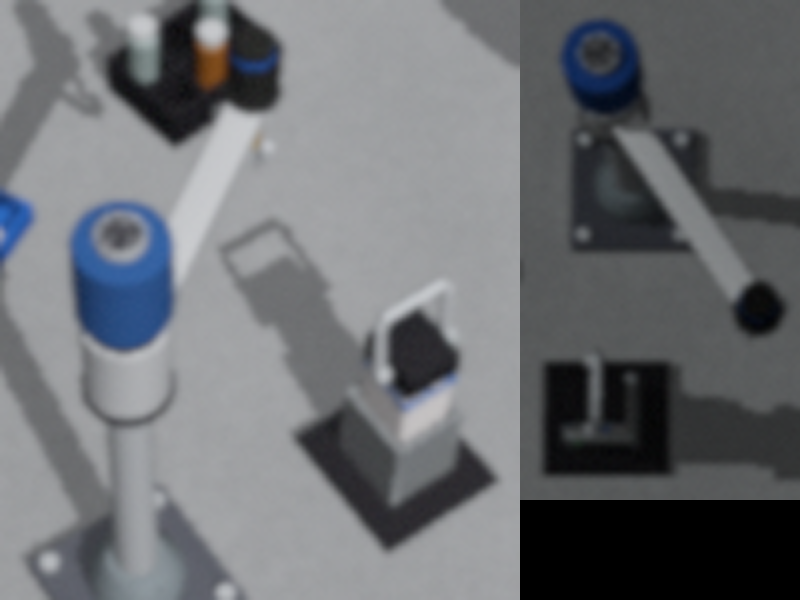

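The enlarged crops show the cap screw at scene (120,235) and top (600,52). The knob top is at scene (255,48) and top (758,303). The loop bar runs (387,312)–(446,287) in scene and (601,425)–(594,358) in top. The foot corners are at top (545..670, 362..473).

```bash
cat >> h.py <<'E'
np.set_printoptions(precision=4,suppress=True)
S=lambda u,v:(220+u/4,160+v/4)
T=lambda u,v:(220+(u-520)/4,145+v/4)
E
python3 - <<'E'
from h import *
print('cap',tri('scene',S(120,235),'top',T(600,52)))
print('capz',atz('scene',S(120,235),.41),atz('top',T(600,52),.41))
print('knobtop',tri('scene',S(255,48),'top',T(758,303)))
for a,b in(((387,312),(601,425)),((446,287),(594,358)),((416,300),(598,392))): print('bar',tri('scene',S(*a),'top',T(*b)))
print('foot',[atz('top',T(u,v),.008) for u,v in((545,362),(670,362),(545,473),(670,473))])
print('footS',[atz('scene',S(*p),.008) for p in((297,437),(388,550),(496,480))])
print('colfoot',[atz('top',T(u,v),.01) for u,v in((585,139),(682,139),(585,233),(682,233))])
print('colfootS',[atz('scene',S(*p),.01) for p in((50,562),(227,592),(160,497))])
E
```

```text
cap (array([0.708 , 0.0613, 0.4119]), np.float64(0.00022709308368468696))
capz [0.7072 0.0602 0.41  ] [0.7086 0.0613 0.41  ]
knobtop (array([ 0.5401, -0.0483,  0.3461]), np.float64(0.00040747452859909143))
bar (array([0.4898, 0.0661, 0.1529]), np.float64(0.034028642556010784))
bar (array([0.5091, 0.0891, 0.238 ]), np.float64(0.02949933587012139))
bar (array([0.4993, 0.0773, 0.1943]), np.float64(0.0015645727561108891))
foot [array([0.553 , 0.1384, 0.008 ]), array([0.552 , 0.0293, 0.008 ]), array([0.4558, 0.1375, 0.008 ]), array([0.4549, 0.0294, 0.008 ])]
footS [array([0.5509, 0.0308, 0.008 ]), array([0.5527, 0.1382, 0.008 ]), array([0.457 , 0.1385, 0.008 ])]
colfoot [array([0.7531, 0.1045, 0.01  ]), array([0.7522, 0.0183, 0.01  ]), array([0.6675, 0.104 , 0.01  ]), array([0.6667, 0.0185, 0.01  ])]
colfootS [array([0.7479, 0.0144, 0.01  ]), array([0.662 , 0.1016, 0.01  ]), array([0.6584, 0.0159, 0.01  ])]
```

```bash
python3 - <<'E'
from h import *
for a,b in(((446,287),(601,425)),((387,312),(594,358))): print('bar',tri('scene',S(*a),'top',T(*b)))
E
Z='[[0,0,0],[0,0,0],[0,0,0],[0,0,0],[0,0,0]]'
python3 -m jog '{"travel":[[0,0,38],[0,0,38],[0,0,38],[0,0,38],[0,0,38]],"dr":[[0,0,0],[0,0,0],[0,0,0],[0,0,0],[0,0,0]],"jaw":[0,0,0,0,0]}' 40
for i in 1 2 3 4; do python3 -m jog '{"travel":[[18.3,30.2,0],[18.3,30.2,0],[18.3,30.2,0],[18.3,30.2,0],[18.3,30.2,0]],"dr":[[0,0,0],[0,0,0],[0,0,0],[0,0,0],[0,0,0]],"jaw":[0,0,0,0,0]}'; done
```

```text
bar (array([0.4737, 0.076 , 0.1864]), np.float64(1.1762111369730417e-07))
bar (array([0.5248, 0.0795, 0.2049]), np.float64(0.002371074590200837))
time: 0.52
eef_pos: [0.1727, -0.6521, 0.4225]
tcp_rot: [0.992, 0.129, 0.0, -0.001]
contact_force: [-0.3, -0.0, 0.2]
opening: 1.003
time: 0.93
eef_pos: [0.2648, -0.4999, 0.4206]
tcp_rot: [0.992, 0.129, -0.0, -0.001]
contact_force: [0.3, -0.5, -0.1]
opening: 0.999
time: 1.35
eef_pos: [0.3562, -0.3487, 0.4208]
tcp_rot: [0.992, 0.129, -0.0, -0.0]
contact_force: [0.6, -1.2, 0.9]
opening: 1.0
time: 1.77
eef_pos: [0.4477, -0.1977, 0.4209]
tcp_rot: [0.992, 0.129, -0.0, -0.0]
contact_force: [-0.5, -0.2, 0.5]
opening: 1.001
time: 2.18
eef_pos: [0.5392, -0.0467, 0.4208]
tcp_rot: [0.992, 0.129, -0.0, -0.0]
contact_force: [0.3, -0.5, 0.3]
opening: 1.001
```

```bash
python3 - <<'E'
from h import *
s=get_state();c=camera_info('wrist');print(c,s['eef_pos'])
save('wrist','w0',None,1.4)
M=np.array(c['mount']);R=Ro.from_quat(s['tcp_rot']).as_matrix()
def pw(X):
    x=R.T@(np.array(X)-s['eef_pos']); x=np.linalg.inv(M)@np.r_[x,1]; u=np.array(c['K'])@x[:3]; return u[:2]/u[2]*1.4
print('knobtop',pw([.5401,-.0483,.346]),'bar',pw([.5,.0773,.196]),pw([.522,.079,.197]),'crimper top',pw([.504,.084,.156]))
E
```

```text
{'K': array([[315.3001,   0.    , 283.8192],
       [  0.    , 315.3001, 211.2312],
       [  0.    ,   0.    ,   1.    ]]), 'mount': array([[-0.0004, -0.9612, -0.2759,  0.0705],
       [ 1.    , -0.0003, -0.0003, -0.0005],
       [ 0.0002, -0.2759,  0.9612, -0.142 ],
       [ 0.    ,  0.    ,  0.    ,  1.    ]])} [ 0.5392 -0.0467  0.4208]
knobtop [402.0202 310.2122] bar [244.7564 263.0892] [246.6525 237.7007] crimper top [252.6271 248.368 ]
```

View pics/w0.png

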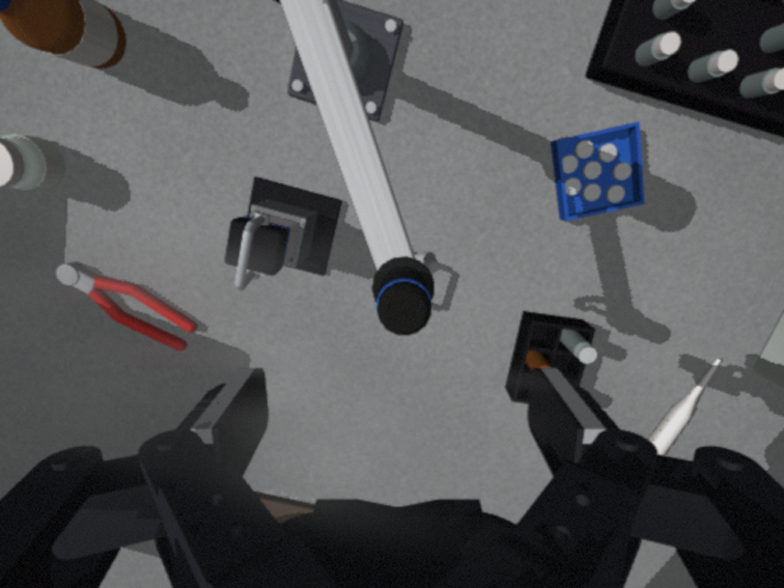

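The knob top is at (404,308), against a prediction of (402,310), so the grasp position is good. The loop bar runs from (258,220) to (240,283).

```bash
python3 - <<'E'
from h import *
s=get_state();c=camera_info('wrist')
M=np.array(c['mount']);R=Ro.from_quat(s['tcp_rot']).as_matrix()
def at(u,v,z):
    d=R@M[:3,:3]@np.linalg.inv(c['K'])@[u/1.4,v/1.4,1]; o=R@M[:3,3]+s['eef_pos']; return o+d*(z-o[2])/d[2]
for p in((258,219),(240,283),(249,250)): print(at(*p,.201))
print('knob',at(404,308,.346))
E
python3 -m jog '{"travel":[[0,-1,-25],[0,-1,-25],[1,0,-25],[0,0,-25],[0,0,-18]],"dr":[[0,0,0],[0,0,0],[0,0,0],[0,0,0],[0,0,0]],"jaw":[0,0,0,0,0]}' 40
python3 -m jog '{"travel":[[0,0,0],[0,0,0],[0,0,0],[0,0,0],[0,0,0]],"dr":[[0,0,0],[0,0,0],[0,0,0],[0,0,0],[0,0,0]],"jaw":[80,110,140,170,200]}' 40
python3 -m jog '{"travel":[[0,0,0],[0,0,0],[0,0,0],[0,0,0],[0,0,0]],"dr":[[0,0,0],[0,0,0],[0,0,0],[0,0,0],[0,0,0]],"jaw":[255,255,255,255,255]}' 40
```

```text
[0.5421 0.0773 0.201 ]
[0.4851 0.0825 0.201 ]
[0.515 0.08  0.201]
knob [ 0.5438 -0.0438  0.346 ]
time: 2.65
eef_pos: [0.5387, -0.0501, 0.2999]
tcp_rot: [0.992, 0.129, -0.002, -0.001]
contact_force: [-0.4, 0.2, -0.0]
opening: 1.002
time: 3.07
eef_pos: [0.5406, -0.0508, 0.3057]
tcp_rot: [0.992, 0.129, 0.002, 0.001]
contact_force: [-0.8, 0.9, 3.7]
opening: 0.318
time: 3.48
eef_pos: [0.5403, -0.0505, 0.3041]
tcp_rot: [0.992, 0.129, 0.001, 0.0]
contact_force: [1.0, 0.4, 4.0]
opening: 0.317
```

```bash
for i in 1 2 3; do python3 -m jog '{"travel":[[0,0,-4.1],[0,0,-4.1],[0,0,-4.1],[0,0,-4.1],[0,0,-4.1]],"dr":[[0,0,0],[0,0,0],[0,0,0],[0,0,0],[0,0,0]],"jaw":[255,255,255,255,255]}' 60 | sed -n '1,2p;4p'; done
python3 - <<'E'
from h import *
s=get_state();print(s['eef_pos'],s['contact_force'],s['opening'])
c=np.array([.7085,.0612]);v=s['eef_pos'][:2]-c;r=np.hypot(*v);a=np.degrees(np.arctan2(v[1],v[0]))%360;print(r,a)
p=v
for da in range(0,-45,-5):
    q=a+da;w=r*np.array([np.cos(np.radians(q)),np.sin(np.radians(q))]);print(da,q,w+c,(w-p)*1000);p=w
E
```

```text
time: 3.9
eef_pos: [0.5402, -0.0504, 0.2825]
contact_force: [2.2, 0.3, 4.0]
time: 4.32
eef_pos: [0.5401, -0.0504, 0.2621]
contact_force: [3.2, 1.1, 5.6]
time: 4.73
eef_pos: [0.5401, -0.0504, 0.2417]
contact_force: [3.6, 2.7, 6.1]
[ 0.5401 -0.0504  0.2417] [3.5798 2.7393 6.143 ] 0.3113037063384464
0.2019866450150351 213.52975213571253
0 213.52975213571253 [ 0.5401 -0.0504] [0. 0.]
-5 208.52975213571253 [ 0.531  -0.0353] [-9.0834 15.0995]
-10 203.52975213571253 [ 0.5233 -0.0194] [-7.7328 15.8337]
-15 198.52975213571253 [ 0.517 -0.003] [-6.3234 16.4474]
-20 193.52975213571253 [0.5121 0.0139] [-4.8658 16.9359]
-25 188.52975213571253 [0.5087 0.0312] [-3.3712 17.2956]
-30 183.52975213571253 [0.5069 0.0488] [-1.851  17.5236]
-35 178.52975213571253 [0.5066 0.0664] [-0.3167 17.6182]
-40 173.52975213571253 [0.5078 0.084 ] [ 1.2201 17.5788]
```

```bash
python3 -m jog '{"travel":[[-4.1,7.8,0],[-4.2,7.9,0],[-4.0,7.8,0],[-3.7,8.0,0],[-3.3,8.1,0]],"dr":[[0,0,-2.5],[0,0,-2.5],[0,0,-2.5],[0,0,-2.5],[0,0,-2.5]],"jaw":[255,255,255,255,255]}' 60
python3 -m jog '{"travel":[[-3.0,8.3,0],[-2.6,8.4,0],[-2.2,8.5,0],[-1.9,8.6,0],[-1.5,8.7,0]],"dr":[[0,0,-2.5],[0,0,-2.5],[0,0,-2.5],[0,0,-2.5],[0,0,-2.5]],"jaw":[255,255,255,255,255]}' 60
python3 -m jog '{"travel":[[-0.5,4,0],[-0.4,3.5,0],[-0.3,3,0],[0,0,0],[0,0,0]],"dr":[[0,0,-1.2],[0,0,-1],[0,0,-1],[0,0,0],[0,0,0]],"jaw":[255,255,255,255,255]}' 60
python3 - <<'E'
from h import *
save('scene','s1',(260,170,380,290),5)
s=get_state();p=s['eef_pos'];print(p,s['contact_force'])
f=lambda X:(proj('scene',np.array(X))-[260,170])*5
print('seat',f(p+[0,0,.019-.084]),'tip',f(p+[0,.0105,.019-.0715]),'bar',f([.507,.079,.1976]),'bar.019',f([.507,.079,.193]))
E
```

```text
time: 5.15
eef_pos: [0.5199, -0.011, 0.2414]
tcp_rot: [1.0, 0.019, -0.001, 0.001]
contact_force: [1.4, -0.6, 5.1]
opening: 0.315
time: 5.57
eef_pos: [0.5087, 0.0313, 0.2415]
tcp_rot: [0.996, -0.09, -0.0, 0.001]
contact_force: [1.9, 0.1, 5.7]
opening: 0.314
time: 5.98
eef_pos: [0.5075, 0.0418, 0.2414]
tcp_rot: [0.993, -0.116, -0.001, 0.001]
contact_force: [-0.1, 0.9, 4.5]
opening: 0.311
[0.5074 0.0418 0.2414] [0.6135 0.5669 5.5926]
seat [263.7353 305.4871] tip [277.8601 305.5441] bar [312.1615 331.131 ] bar.019 [311.4122 336.1871]
```

View pics/s1.png

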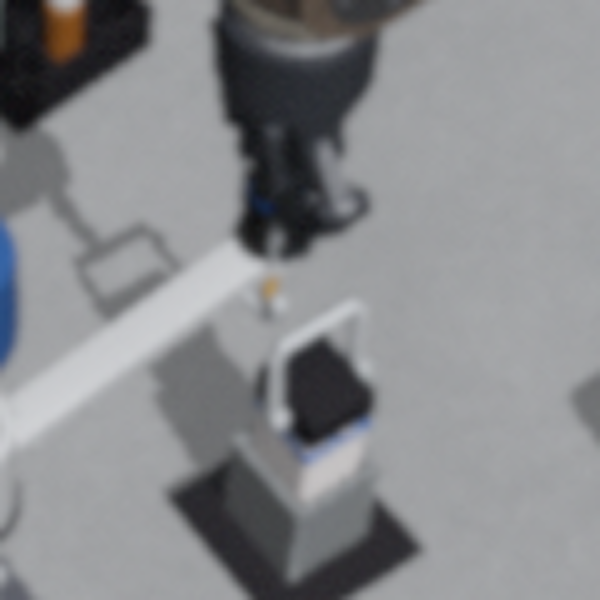

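The tip is at (281,300) and the bar line passes (312,331). That agrees with the prediction, except the tip may be a few mm higher than I computed. I'll lower 2 mm for margin and approach by feel.

```bash
python3 -m jog '{"travel":[[0,0,-1],[-0.3,4,-1],[-0.2,4,0],[-0.1,4,0],[-0.1,4,0]],"dr":[[0,0,0],[0,0,-1.1],[0,0,-1.1],[0,0,-1.1],[0,0,-1.1]],"jaw":[255,255,255,255,255]}' | sed -n '2p;4p'
for i in 1 2; do python3 -m jog '{"travel":[[0,1,0],[0,1,0],[0,1,0],[0,1,0],[0,0,0]],"dr":[[0,0,-0.3],[0,0,-0.3],[0,0,-0.3],[0,0,-0.3],[0,0,0]],"jaw":[255,255,255,255,255]}'| sed -n '2p;4p'; done
```

```text
eef_pos: [0.5066, 0.0576, 0.2393]
contact_force: [0.2, -0.1, 4.3]
eef_pos: [0.5065, 0.0616, 0.2393]
contact_force: [-0.6, -0.2, 5.0]
eef_pos: [0.5066, 0.066, 0.2394]
contact_force: [-3.4, 0.3, 5.3]
```

```bash
for i in 1 2; do python3 -m jog '{"travel":[[0,1,0],[0,1,0],[0,0,0]],"dr":[[0,0,-0.3],[0,0,-0.3],[0,0,0]],"jaw":[255,255,255]}'| sed -n '2p;4p'; done
python3 - <<'E'
from h import *
print(np.mean([get_state()['contact_force'] for _ in range(3)],0),get_state()['wrist_torque'])
E
```

```text
eef_pos: [0.5067, 0.0682, 0.2394]
contact_force: [-3.9, -0.1, 5.2]
eef_pos: [0.5068, 0.0701, 0.2396]
contact_force: [-4.3, -0.9, 4.4]
[-4.3285 -0.8775  4.383 ] [-0.0707  0.4694 -0.0205]
```

```bash
for i in 1 2; do python3 -m jog '{"travel":[[-0.5,1,0],[-0.3,1,0],[0,0,0]],"dr":[[0,0,-0.3],[0,0,-0.3],[0,0,0]],"jaw":[255,255,255]}'| sed -n '2p;4p'; done
python3 - <<'E'
from h import *
save('scene','s2',(280,185,360,265),7)
s=get_state();p=s['eef_pos'];print(p,s['contact_force'])
f=lambda X:(proj('scene',np.array(X))-[280,185])*7
print('seat',f(p+[0,0,.019-.084]),'tip',f(p+[0,.0105,.019-.0715]),'bar',f([.507,.079,.1976]))
E
```

```text
eef_pos: [0.5069, 0.0721, 0.24]
contact_force: [-1.8, -0.6, 4.9]
eef_pos: [0.5069, 0.0739, 0.2404]
contact_force: [2.4, -1.6, 4.0]
[0.5069 0.0739 0.2404] [ 2.33   -1.9173  4.1783]
seat [283.6631 382.7648] tip [304.2733 383.5301] bar [297.0261 358.5834]
```

View pics/s2.png

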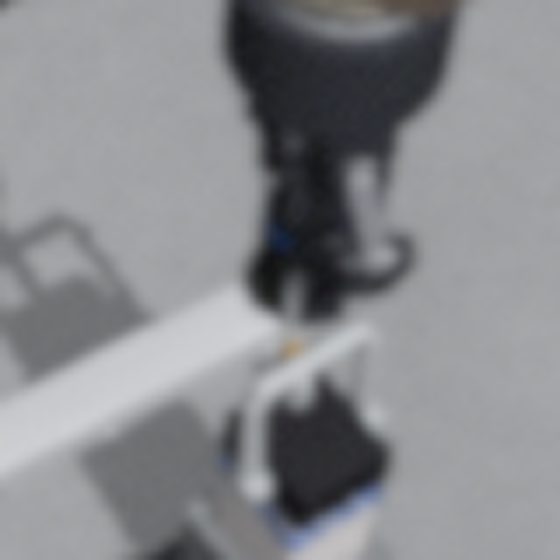

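Picture: the bar crosses at (297,358) with the steel tip visible below and behind it at (303,395), so the tip has passed under the bar and the bar is against the gate. I'll continue.

```bash
for i in 1 2; do python3 -m jog '{"travel":[[0,1,0],[0,1,0],[0,0,0]],"dr":[[0,0,-0.3],[0,0,-0.3],[0,0,0]],"jaw":[255,255,255]}'| sed -n '2p;4p'; done
```

```text
eef_pos: [0.507, 0.0758, 0.2406]
contact_force: [4.8, -2.9, 5.3]
eef_pos: [0.5071, 0.0777, 0.2407]
contact_force: [4.9, -3.2, 4.6]
```

```bash
for i in 1 2; do python3 -m jog '{"travel":[[0.4,1,0],[0.4,1,0],[0,0,0]],"dr":[[0,0,-0.3],[0,0,-0.3],[0,0,0]],"jaw":[255,255,255]}'| sed -n '2p;4p'; done
```

```text
eef_pos: [0.5073, 0.0797, 0.2405]
contact_force: [4.3, -3.0, 5.5]
eef_pos: [0.5075, 0.0816, 0.2402]
contact_force: [0.9, -3.5, 5.6]
```

```bash
for i in 1 2 3; do python3 -m jog '{"travel":[[0.1,1,0],[0,0,0]],"dr":[[0,0,-0.3],[0,0,0]],"jaw":[255,255]}'| sed -n '2p;4p'; done
```

```text
eef_pos: [0.5076, 0.0825, 0.2402]
contact_force: [1.2, -4.7, 6.3]
eef_pos: [0.5078, 0.0835, 0.2403]
contact_force: [2.0, -4.6, 6.4]
eef_pos: [0.5078, 0.0846, 0.2404]
contact_force: [1.5, -4.0, 5.2]
```

```bash
for i in 1 2; do python3 -m jog '{"travel":[[0.1,1,0],[0,0,0]],"dr":[[0,0,-0.3],[0,0,0]],"jaw":[255,255]}'| sed -n '2p;4p'; done
python3 - <<'E'
from h import *
save('scene','s3',(280,185,360,265),7)
s=get_state();p=s['eef_pos'];print(p,s['contact_force'])
f=lambda X:(proj('scene',np.array(X))-[280,185])*7
print('seat',f(p+[0,0,.019-.084]),'tip',f(p+[0,.0105,.019-.0715]),'bar',f([.507,.0,.1976]+np.array([0,.079,0])),f([.507,.084,.1976]),f([.507,.09,.1976]))
E
```

```text
eef_pos: [0.508, 0.0856, 0.2405]
contact_force: [0.9, -3.2, 6.8]
eef_pos: [0.5081, 0.0865, 0.2407]
contact_force: [0.9, -4.2, 7.6]
[0.5081 0.0865 0.2407] [ 0.885  -4.0055  6.4064]
seat [302.3881 407.4457] tip [323.3174 408.4976] bar [297.0261 358.5834] [305.6068 368.0199] [315.945  379.3893]
```

View pics/s3.png

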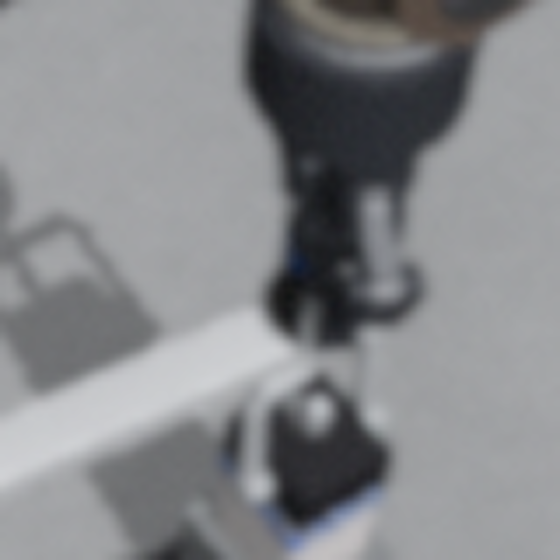

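The tip is at (320,408), exactly as predicted and well in front of the bar, so the bar lies inside it. The side force is steady at about 4 N. Next I ease up.

```bash
for i in 1 2 3 4; do python3 -m jog '{"travel":[[0,0,1],[0,0,1],[0,0,1],[0,0,0]],"dr":[[0,0,0],[0,0,0],[0,0,0],[0,0,0]],"jaw":[255,255,255,255]}'| sed -n '2p;4p'; done
```

```text
eef_pos: [0.5082, 0.0869, 0.2437]
contact_force: [1.1, -2.7, 6.2]
eef_pos: [0.5082, 0.087, 0.2465]
contact_force: [1.9, -1.9, 6.0]
eef_pos: [0.5082, 0.0871, 0.2494]
contact_force: [1.3, -2.3, 5.5]
eef_pos: [0.5082, 0.0872, 0.2523]
contact_force: [3.1, -1.5, 5.7]
```

```bash
for i in 1 2 3 4; do python3 -m jog '{"travel":[[0,0,1],[0,0,1],[0,0,0]],"dr":[[0,0,0],[0,0,0],[0,0,0]],"jaw":[255,255,255]}'| sed -n '2p;4p'; done
```

```text
eef_pos: [0.5082, 0.0873, 0.2545]
contact_force: [2.7, -1.8, 5.0]
eef_pos: [0.5082, 0.0877, 0.2565]
contact_force: [3.3, -0.1, 5.0]
eef_pos: [0.5082, 0.0875, 0.2582]
contact_force: [4.1, 0.1, 4.2]
eef_pos: [0.5081, 0.0872, 0.2596]
contact_force: [5.0, -1.0, 3.3]
```

```bash
for i in 1 2 3; do python3 -m jog '{"travel":[[0.3,0,0.5],[0.3,0,0.5],[0,0,0]],"dr":[[0,0,0],[0,0,0],[0,0,0]],"jaw":[255,255,255]}'| sed -n '2p;4p'; done
```

```text
eef_pos: [0.5081, 0.0872, 0.2598]
contact_force: [4.5, -0.6, 0.7]
eef_pos: [0.5081, 0.0873, 0.2603]
contact_force: [3.5, 0.6, -3.4]
eef_pos: [0.5082, 0.0873, 0.2615]
contact_force: [-0.6, 0.7, -3.9]
```

```bash
python3 -m jog '{"travel":[[0,0,-0.7],[0,0,-0.7],[0,0,0]],"dr":[[0,0,0],[0,0,0],[0,0,0]],"jaw":[255,255,255]}'| sed -n '2p;4p'
python3 - <<'E'
from h import *
save('scene','s4',(280,185,360,265),7)
E
```

```text
eef_pos: [0.5083, 0.0873, 0.2606]
contact_force: [-3.5, 2.7, -3.6]
```

View pics/s4.png

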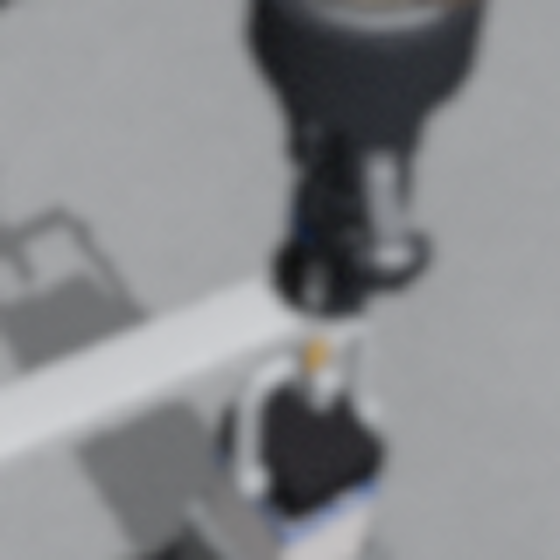

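The brass gate at (317,355) is shut on the tip at (318,385) with the bar behind it, so the loop is hooked. I'll take off the excess pull before letting go.

```bash
for i in 1 2; do python3 -m jog '{"travel":[[-0.3,0,-0.5],[0,0,0]],"dr":[[0,0,0],[0,0,0]],"jaw":[255,255]}'| sed -n '2p;4p'; done
```

```text
eef_pos: [0.5083, 0.0873, 0.2605]
contact_force: [-6.3, 1.8, -4.2]
eef_pos: [0.5083, 0.0873, 0.2605]
contact_force: [-5.1, 0.7, -2.8]
```

```bash
for i in 1 2 3; do python3 -m jog '{"travel":[[-0.4,0,-0.3],[0,0,0]],"dr":[[0,0,0],[0,0,0]],"jaw":[255,255]}'| sed -n '2p;4p'; done
```

```text
eef_pos: [0.5083, 0.0872, 0.2604]
contact_force: [-3.5, 1.0, -1.1]
eef_pos: [0.5083, 0.0871, 0.2604]
contact_force: [-4.3, 2.4, 0.2]
eef_pos: [0.5083, 0.087, 0.2602]
contact_force: [-4.4, 1.1, 0.8]
```

```bash
python3 -m jog '{"travel":[[-0.4,0,0],[-0.4,0,0],[0,0,0]],"dr":[[0,0,0],[0,0,0],[0,0,0]],"jaw":[255,255,255]}' 20| sed -n '2p;4,5p'
python3 -m jog '{"travel":[[0,0,0],[0,0,0],[0,0,0],[0,0,0],[0,0,0]],"dr":[[0,0,0],[0,0,0],[0,0,0],[0,0,0],[0,0,0]],"jaw":[165,150,130,100,60]}' 20| sed -n '2p;4,5p'
python3 -m jog '{"travel":[[0,0,0],[0,0,0],[0,0,4],[0,0,8],[0,0,15]],"dr":[[0,0,0],[0,0,0],[0,0,0],[0,0,0],[0,0,0]],"jaw":[20,0,0,0,0]}'| sed -n '2p;4,5p'
for i in 1 2; do python3 -m jog '{"travel":[[0,0,20],[0,0,20],[0,0,20],[0,0,20],[0,0,20]],"dr":[[0,0,0],[0,0,0],[0,0,0],[0,0,0],[0,0,0]],"jaw":[0,0,0,0,0]}'| sed -n '2p;4,5p'; done
python3 - <<'E'
from h import *
a=read_camera('scene')[175:275,260:360];s=get_state();b=read_camera('wrist');np.save('pics/w5.npy',b)
a=cv2.resize(a,(400,400),interpolation=cv2.INTER_CUBIC);b=cv2.resize(b,(400,300))
b=cv2.copyMakeBorder(b,0,100,0,0,cv2.BORDER_CONSTANT)
cv2.imwrite('pics/f5.png',np.hstack([a,b])[:,:,::-1]);print(s['time'],s['eef_pos'])
E
```

```text
eef_pos: [0.5082, 0.087, 0.2602]
contact_force: [0.7, 2.3, 0.9]
opening: 0.312
eef_pos: [0.5071, 0.0869, 0.2595]
contact_force: [-0.3, -0.9, 0.1]
opening: 0.729
eef_pos: [0.5062, 0.0871, 0.2855]
contact_force: [-0.7, 1.1, -0.3]
opening: 0.996
eef_pos: [0.507, 0.0871, 0.3886]
contact_force: [0.9, 0.6, -0.2]
opening: 1.0
eef_pos: [0.5068, 0.0872, 0.4886]
contact_force: [1.1, 0.5, 0.3]
opening: 1.001
16.4 [0.5075 0.0871 0.4936]
```

View pics/f5.png

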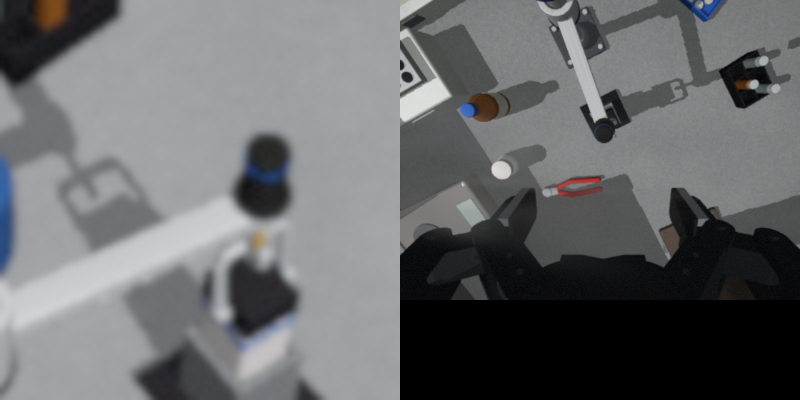

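The hook holds the loop with the gate shut at (260,240). The arm is low, the crimper stands in its stand, the gripper is clear, and the bystanders are in place.

```bash
python3 -m jog '{"travel":[[0,0,0],[0,0,0],[0,0,0],[0,0,0],[0,0,0]],"dr":[[0,0,0],[0,0,0],[0,0,0],[0,0,0],[0,0,0]],"jaw":[0,0,0,0,0]}' | head -2; python3 -c "
from plant import *
print(sign_off())"
```

```text
time: 16.87
eef_pos: [0.5069, 0.0871, 0.4853]
the job is handed in; nothing more can be done
None
```

The crimper is hooked onto the balancer and I handed the job in at about 17 s; the sign-off gives no verdict.

**What I did:** I gripped the knob, drew the hook down about 64 mm and swung the arm so its tip passed under the loop's bar. The bar pushed the gate in with about 3 to 5 N of side force. I then eased the hook up until the gate shut and the bar lay in the bowl, brought the vertical force at the gripper close to zero, let go and backed off upwards.

**Last checks:** The final pictures show the gate shut, the loop held in the hook, the arm still low and the crimper upright in its stand. The bystanders in view looked undisturbed, and the gripper touches nothing.

**What did not agree or was not measured:**
- **Excess pull:** while easing up, the gripper pulled up to about 4 N on top of the spring. That comes close to the crimper's weight, so it may have shifted very slightly before I lowered it again.
- **Swing depth:** the hook ended a few mm further round than my camera estimate of the bar allowed. The crimper or loop probably gave a little.
- **Radial force:** side loads along the balancer's arm of up to about 6 N came and went during the move.
- **Gate angle and hook force:** I had no direct reading of either, so I judged them from the wrist forces and the pictures.

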